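# Put the glaze cups away in the slanted rack

## Robot

A 6-joint arm with a two-finger parallel gripper is mounted at the origin on the work surface. World frame = base frame: x ahead of the robot, y to its left, z up, the work surface at z = 0. Lengths are in m, angles in rad, forces in N, time in s.
With the tool pointing down it reaches from about 0.3 to 0.875 m from the base axis. Payload 6.4 kg.
Tool frame: the origin (TCP) lies at the very end of the fingers, on their centre line; the grasp point (between the pads) lies 19 mm behind it (ctrl.hold_point_z is the distance from the TCP to the grasp point, in m); y points along the fingers, x is the direction in which the jaws open and shut, and the axes are right-handed (so a half turn about y gives the same grasp; the last joint's range is limited). The gripper opens to 85 mm and grips with 20 to 120 N. Pads are 22 mm wide; open, the fingers measure 114 mm over their backs; the gripper's body (76 mm by 85 mm) begins 54 mm behind the grasp point. The pads swing forward as they close: fully open they stand 13 mm farther back than shut.
Start: joints at [1.022, 0.181, 1.607, -0, 1.354, -0.206], TCP at [0.193, 0.542, 0.231] pointing down, gripper open.
Joint ranges: [-2.99, 2.99], [-0.89, 2.07], [0.3, 2.58], [-1.14, 4.28], [0, 2.63], [-3.12, 3.12]. Speed limits (rad/s): [2.57, 2.57, 3.01, 3.14, 3.14, 3.14].

## Interface

Orientations are given as a unit quaternion [w, x, y, z].
In Python, from bench import ctrl, imaging gives the robot as it stands.
- The arm moves only by the shell command python3 -m jog 'ROWS'. ROWS is JSON, a list of rows, each a list of 3 entries, a list of its own where there are three numbers: the shift along the tool's x, y, z in cm, then the turn, a rotation vector about the tool's x, y, z in rad, then the finger opening in cm, from 0 to 8.54. A call has 1 to 12 rows; each row shifts and turns the pose as measured when the row begins, along the tool's axes as they then stand; what a row does not reach is not made up. A row lasts 1/12 s, in which the tool goes at most 41.7 mm and 7.16 degrees, less where a joint would pass 70% of its speed; a pose out of reach is approached as far as the arm can. A call is refused whole if a number of a shift passes 4.17 or a number of a turn 0.125, either way. A call with a gripper value outside its range is refused whole. The fingers move at their own pace and stop on an object; the grip force is fixed at half the most. Time passes only in rows, so rows that do not move let the fingers close. It gives the time, the measured TCP pose, the force and the opening at its end, in the units of the state.
- ctrl.get_obs(): the state, without advancing time (a new reading comes with each control period).
- imaging.camera(name): name is "scene" or "top" or "wrist"; returns a dict with "frame" (480x640x3 uint8, red, green, blue), "depth" (480x640 float32, m along the optical axis (not along the pixel's ray), 0 where there is no reading), "K" (3x3 intrinsics, pixels), "R" (3x3) and "t" (3): a world point X has camera coordinates R X + t. Camera axes: x right, y down, z forward; pixel columns grow to the right and rows downward; lengths in m; the calibration is good to about 2 mm. A picture is of the moment at which its call begins.
- ctrl.hand_in(): hands the job in, once; it reports no verdict.
The state is a dict: "time_s": time; "q": joint angles; "dq": joint speeds; "joint_efforts": joint torques, N m; "eef_pos": TCP position; "eef_rot": TCP orientation; "wrist_force": force on the tool from outside, world axes, zero at the start; "torque": the same for the moment, N m; "opening": opening from 0.0 (shut) to 1.0 (fully open).
Only numpy, scipy, OpenCV 4.12 (cv2) and the standard library are available. Lean on these libraries where they do the work, as an engineer would, in place of code of your own. Each camera call takes 0.05 s, during which the arm holds its last target. There are 200 camera calls.

## Task

Put the two loose glaze cups away: nest each one into the cup of its own colour in the slanted rack, lowering it gently along the slant (not dropping it in) until it is fully home, with its step resting on the lower cup's rim. Leave the rack's cups sitting in their holes and do not push the brush jar, the slip tub or the heart cutter about.

Things in the scene. Friction and masses are not known exactly. Their poses are not given: they have to be found in the camera images.
- green_cup: Loose GREEN open cup upright on the table, 70 g, 78 tall. Body: outer diameter 34 at base, 54 at height 50; there it steps out to a straight collar of 64, from height 50 to the rim. Wall 3; inner diameter 58 in collar, 49 at height 53, 30 at the floor (5 thick). Origin: centre of underside, z up its axis (round: x, y free). Nested origin-to-origin rise: 28 along the axis.
- orange_cup: Loose ORANGE cup, standing upright on the table; same shape, size, origin and axes as green_cup.
- green_rack_cup: GREEN cup hanging by its step in one of the rack's holes (either one), mouth up and leaning 31.5 degrees (0.55 rad) to the rack's front; shape, origin and axes as green_cup. Origin 50 below the board's upper face along the axis, rim 28 above it. Loose, about 2 mm of play.
- orange_rack_cup: ORANGE cup hanging in the rack's other hole, leaning the same way; same shape, size, origin and axes.
- rack: Fixed plywood rack, 310 wide (y), 120 deep (x). Its board, 10 thick, 130 along the slope, faces up and to the front (-x), 31.5 degrees from level; front edge 56, rear 124 high. Two holes of diameter 59 at y = +75 and -75, centres on the upper face at x = 0, 90 above the table. Origin on the table under the centre, z up.
- brush_jar: Blue ceramic jar of brushes, diameter 76, 105 tall, brushes up to 235 and leaning out to about 60 from the centre. Bystander. Origin: centre of its underside.
- slip_tub: White tub of slip, diameter 106, 55 tall. Bystander. Origin: centre of its underside.
- heart_cutter: Pink heart-shaped cutter, about 85 by 75, 30 tall, open. Bystander. Origin: near the middle of its underside.
Not all that is in view belongs to the job. What is shaped like the green_cup but blue or yellow is not meant.

How it is judged:
At the end, for the whole second after the job is handed in: Each loose cup is nested in the rack cup of its own colour: origin 23 to 32.5 mm up that cup's axis and within 34 mm of its origin, axes within 0.14 rad, at rest (below 0.02 m/s); each rack cup is still in its hole, within 12 mm of where it was and leaning 0.40 to 0.70 rad from upright (z of green_cup in the frame of green_rack_cup between 0.023 and 0.0325 m and distance between green_cup and green_rack_cup below 0.034 m and angle between the z axis of green_cup and the z axis of green_rack_cup, either way round below 0.14 rad and distance of each of green_rack_cup, orange_rack_cup from where it was at the start of the episode below 0.012 m and linear speed of each of green_cup, green_rack_cup, orange_cup, orange_rack_cup below 0.02 m/s and angle between green_rack_cup's own z axis and vertical between 0.4 and 0.7 rad and z of orange_cup in the frame of orange_rack_cup between 0.023 and 0.0325 m and distance between orange_cup and orange_rack_cup below 0.034 m and angle between the z axis of orange_cup and the z axis of orange_rack_cup, either way round below 0.14 rad and angle between orange_rack_cup's own z axis and vertical between 0.4 and 0.7 rad); the robot touches nothing.
It fails at once if the brush jar is pushed more than 30 mm from its place (distance of brush_jar from where it was at the start of the episode above 0.03 m).
It fails at once if the slip tub is pushed more than 30 mm from its place (distance of slip_tub from where it was at the start of the episode above 0.03 m).
It fails at once if the heart cutter is pushed more than 30 mm from its place (distance of heart_cutter from where it was at the start of the episode above 0.03 m).
It fails at once if the green cup is dropped or rammed into its partner (faster than 0.6 m/s while inside it) (distance between green_cup and green_rack_cup below 0.08 m and linear speed of green_cup above 0.6 m/s).
It fails at once if the orange cup is dropped or rammed into its partner (faster than 0.6 m/s while inside it) (distance between orange_cup and orange_rack_cup below 0.08 m and linear speed of orange_cup above 0.6 m/s).
It also fails if it takes over 54 s, if anything falls off the work surface, if the arm or the gripper's body presses on something with over 40 N, if the wrist force passes 120 N, or if a joint passes its speed limit or range.

## Working session

There is one attempt and no reset: what is moved stays moved. The work goes in short steps, Python scripts to look and compute and a shell command to move; the robot and the scene stay as the last step left them, time stands still between calls to the robot, and variables do not carry over. Pictures are saved under pics/ and viewed, about 8 in all and at most 12, crops included, and the job is handed in when it is done.

```bash
ls; mkdir -p pics
python3 - <<'E'
from bench import ctrl, imaging
import cv2, numpy as np
o=ctrl.get_obs(); print(o, ctrl.hold_point_z)
for n in ("scene","top"):
    c=imaging.camera(n); cv2.imwrite(f"pics/{n}0.png",c["frame"][:,:,::-1]); np.savez(f"pics/{n}0.npz",**c)
    print(n,c["K"].tolist(),np.round(c["R"],4).tolist(),c["t"].tolist())
E
```

```text
pics
{'time_s': 0.0, 'q': array([ 1.02169835e+00,  1.81534061e-01,  1.60804682e+00,  1.48706554e-05,
        1.35378488e+00, -2.06306196e-01]), 'dq': array([-0.00081149, -0.00038124, -0.00123847, -0.00144441,  0.00149359,
       -0.00107937]), 'joint_efforts': array([-6.37321336e-04, -4.44880700e+01, -3.51329005e+01, -3.86160909e-04,
        9.25687433e-03,  4.42000655e-06]), 'eef_pos': array([0.19294837, 0.5410596 , 0.23036932]), 'eef_rot': array([-0.57770938,  0.57819707,  0.40681622, -0.4079713 ]), 'wrist_force': array([ 0.07493013,  0.11270872, -0.19291688]), 'torque': array([ 0.00823218,  0.01337937, -0.02881344]), 'opening': 0.9991409231525913} 0.0187
scene [[485.35271922434157, 0.0, 318.93779060221874], [0.0, 485.35271922434157, 240.30858021083654], [0.0, 0.0, 1.0]] [[0.608, 0.7939, -0.0018], [0.561, -0.4312, -0.7066], [-0.5618, 0.4287, -0.7076]] [-0.36860821494265067, -0.2807790111861002, 1.5248078573956698]
top [[472.89126391976833, 0.0, 322.58957173132427], [0.0, 472.89126391976833, 240.80144248056277], [0.0, 0.0, 1.0]] [[0.0017, -0.9997, -0.0262], [-0.9875, 0.0025, -0.1574], [0.1574, 0.0262, -0.9872]] [0.04828417181736159, 0.5695574977891282, 1.179406273741646]
```

View pics/top0.png

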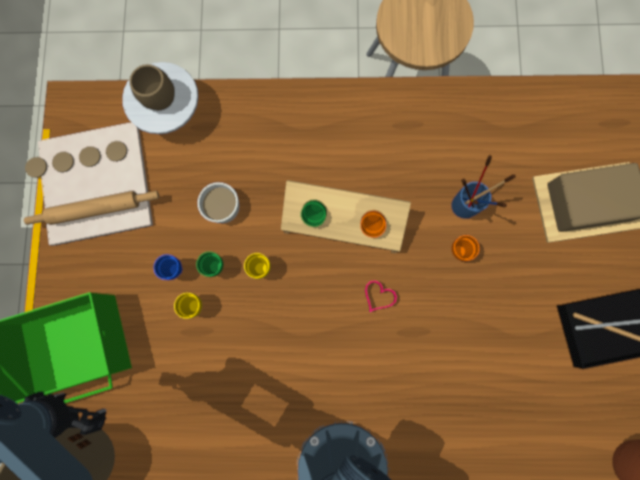

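View pics/scene0.png

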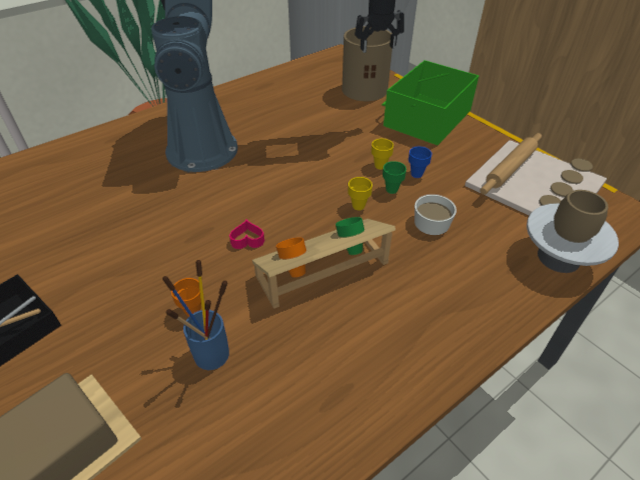

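Candidates, top picture:
- **Green:** loose cup (209,264), rack cup (314,213). The large box (70,345) is not a cup.
- **Orange:** loose cup (466,248), rack cup (373,224).
- **Not meant:** blue (167,267), yellow (256,266) and yellow (187,305).

I choose green (209,264) and orange (466,248). Next I measure them.

```bash
cat > h.py <<'E'
import numpy as np, cv2
from scipy.optimize import least_squares
def world(c):
    v,u=np.mgrid[:480,:640]; d=c["depth"]; K=c["K"]
    p=np.stack([(u-K[0,2])/K[0,0]*d,(v-K[1,2])/K[1,1]*d,d],-1)
    return (p-c["t"])@c["R"]
def mask(c,col):
    h,s,v=cv2.split(cv2.cvtColor(np.ascontiguousarray(c["frame"]),cv2.COLOR_RGB2HSV))
    lo,hi,sm={"green":(60,85,150),"orange":(7,15,200)}[col]
    return (h>=lo)&(h<=hi)&(s>sm)&(v>60)&(c["depth"]>0)
def circ(P):
    r=lambda p:np.hypot(P[:,0]-p[0],P[:,1]-p[1])-p[2]
    return least_squares(r,[*P[:,:2].mean(0),.03],loss="soft_l1",f_scale=.002).x
E
python3 - <<'E'
from h import *
C={n:dict(np.load(f"pics/{n}0.npz")) for n in("top","scene")}
cv2.imwrite("pics/crop.png",np.hstack([cv2.resize(C["top"]["frame"][y-45:y+45,x-45:x+45,::-1],(390,390),interpolation=3) for x,y in((209,264),(466,235))]))
for n in C:
  c=C[n]; W=world(c)
  for col in("green","orange"):
    m=mask(c,col); k,l,st,ce=cv2.connectedComponentsWithStats(m.astype(np.uint8))
    for i in range(1,k):
      if st[i,4]<60: continue
      P=W[l==i]; 
      if st[i,4]<1500:
        z=np.percentile(P[:,2],97); T=P[P[:,2]>z-.008]
        print(n,col,ce[i].round(),st[i,4],"z97 %.4f"%z,"mean",P.mean(0).round(4),"rim fit",circ(T).round(4), len(T))
W=world(C["top"])
# board: wood pixels between z .05-.13 near rack
f=C["top"]["frame"]; hsv=cv2.cvtColor(np.ascontiguousarray(f),cv2.COLOR_RGB2HSV)
reg=np.zeros((480,640),bool); reg[175:255,275:415]=True
m=reg&(W[...,2]>.045)&(W[...,2]<.135)&(~mask(C["top"],"green"))&(~mask(C["top"],"orange"))&(hsv[...,1]<150)
P=W[m]; A=np.c_[P[:,:2],np.ones(len(P))]; 
for _ in range(4):
  s,*_=np.linalg.lstsq(A,P[:,2],rcond=None); r=P[:,2]-A@s; k=abs(r)<max(.003,2*r.std()); P,A=P[k],A[k]
nrm=np.array([-s[0],-s[1],1]); nrm/=np.linalg.norm(nrm)
print("board n",nrm.round(4),"tilt",np.arccos(nrm[2]),"yaw",np.arctan2(-nrm[1],-nrm[0]),len(P),"rms",r.std(),"z range",P[:,2].min(),P[:,2].max(),"coef",s)
print("rect",cv2.minAreaRect(P[:,:2].astype(np.float32)))
# jar
reg=np.zeros((480,640),bool); reg[145:275,440:530]=True
Q=W[reg&(W[...,2]>.09)]; print("jar/brush pts: min x",Q[:,0].min(), "y",Q[:,1].min(),Q[:,1].max(), Q[:,2].max())
print(Q[np.argsort(Q[:,0])[:12]].round(3).tolist())
E
```

```text
top green [314. 213.] 426 z97 0.1285 mean [0.636  0.0698 0.0774] rim fit [0.6249 0.0687 0.0271] 41
top green [210. 264.] 436 z97 0.0790 mean [0.5103 0.3421 0.0382] rim fit [0.5076 0.3337 0.0296] 45
top orange [373. 224.] 498 z97 0.1284 mean [ 0.6074 -0.0802  0.0801] rim fit [ 0.5977 -0.0762  0.0288] 55
top orange [465. 248.] 596 z97 0.0795 mean [ 0.5506 -0.3191  0.0433] rim fit [ 0.5478 -0.3105  0.0302] 121
scene green [393. 175.] 512 z97 0.0793 mean [0.5083 0.3348 0.0565] rim fit [0.5058 0.3354 0.0301] 124
scene green [350. 227.] 396 z97 0.1293 mean [0.6352 0.0668 0.1113] rim fit [0.6195 0.0723 0.0317] 89
scene green [355. 249.] 101 z97 0.0789 mean [0.6677 0.059  0.0678] rim fit [0.6546 0.0658 0.016 ] 29
scene orange [291. 248.] 473 z97 0.1289 mean [ 0.6072 -0.0787  0.1102] rim fit [ 0.5942 -0.0747  0.0303] 110
scene orange [297. 271.] 133 z97 0.0778 mean [ 0.6406 -0.0864  0.0662] rim fit [ 0.6217 -0.0809  0.0209] 46
scene orange [189. 292.] 596 z97 0.0791 mean [ 0.5395 -0.3031  0.0561] rim fit [ 0.5464 -0.3096  0.0303] 133
scene orange [178. 303.] 72 z97 0.0807 mean [ 0.5536 -0.3355  0.059 ] rim fit [ 0.5475 -0.3078  0.0326] 23
board n [-0.5138  0.0956  0.8526] tilt 0.5499042625032575 yaw -0.18390546651574388 4493 rms 0.0021426773954770677 z range 0.052409687169812556 0.1272142658119457 coef [ 0.60263692 -0.11209481 -0.28770017]
rect ((0.6267156004905701, -0.00541377067565918), (0.3102010190486908, 0.11331234127283096), 79.42604064941406)
jar/brush pts: min x 0.3767629193214542 y -0.3899828864459862 0.01600973537442199 1.255197057865685
[[0.377, 0.016, 1.255], [0.377, 0.016, 1.255], [0.377, 0.016, 1.255], [0.377, 0.016, 1.255], [0.377, 0.016, 1.255], [0.377, 0.016, 1.255], [0.377, 0.016, 1.255], [0.377, 0.016, 1.255], [0.377, 0.016, 1.255], [0.377, 0.016, 1.255], [0.377, 0.016, 1.255], [0.377, 0.016, 1.255]]
```

View pics/crop.png

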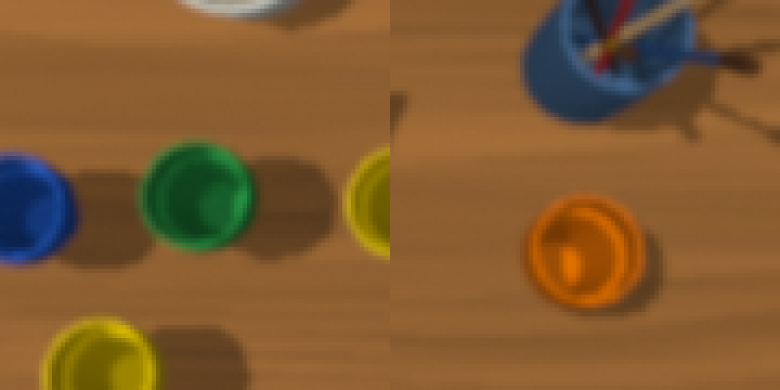

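The crop shows the green open cup between blue and yellow, and the orange one in front of the jar. Both rims are at z ≈ 0.079 in both views, which matches the stated 78. Next: the rack cups' rims, fitted in the board's frame, plus clearance to the brushes.

Run:
```python
from h import *
from bench import ctrl
from scipy.spatial.transform import Rotation as Ro
C={n:dict(np.load(f"pics/{n}0.npz")) for n in("top","scene")}
yaw=-.184; t=.55
n=np.array([-np.sin(t)*np.cos(yaw),-np.sin(t)*np.sin(yaw),np.cos(t)]); ey=np.array([-np.sin(yaw),np.cos(yaw),0]); ex=np.cross(ey,n); B=np.array([ex,ey,n])
for nm,c in C.items():
  W=world(c)
  for col,h in(("green",[.6404,.0683,.09]),("orange",[.613,-.0791,.09])):
    P=(W[mask(c,col)]-h)@B.T; P=P[(np.hypot(P[:,0],P[:,1])<.045)&(abs(P[:,2])<.06)]
    top=np.percentile(P[:,2],96); T=P[(P[:,2]>top-.007)]
    f=circ(T); print(nm,col,"rim h",top.round(4),"fit",f.round(4),"rim centre",(np.array(h)+[*f[:2],.028]@B).round(4),len(T))
  # ray-cast rim silhouettes onto rim plane z=.078 (loose) 
  cam=-c["R"].T@c["t"]
  for col,g in(("green",(.507,.334)),("orange",(.547,-.310))):
    m=mask(c,col); d=np.hypot(W[...,0]-g[0],W[...,1]-g[1])<.05
    v,u=np.where(m&d&(W[...,2]>.07)); ray=np.c_[(u-c["K"][0,2])/c["K"][0,0],(v-c["K"][1,2])/c["K"][1,1],np.ones(len(u))]@c["R"]
    X=cam+ray*((.078-cam[2])/ray[:,2])[:,None]; print(nm,col,"loose ray circle",circ(X).round(4),len(X))
for nm,c in C.items():
  W=world(c); Q=W[(W[...,2]>.1)&(W[...,2]<.26)&(abs(W[...,1]+.33)<.11)&(W[...,0]>.52)&(W[...,0]<.8)]
  print(nm,"jar pts",len(Q),Q.min(0).round(3),Q.max(0).round(3), Q[np.argsort(Q[:,0])[:3]].round(3).tolist())
o=ctrl.get_obs(); q=o["eef_rot"]; print(Ro.from_quat(q[[1,2,3,0]]).as_matrix().round(3))
```

```text
top green rim h 0.0286 fit [ 0.0005 -0.0006  0.0296] rim centre [0.6263 0.0703 0.1141] 58
top orange rim h 0.0295 fit [ 0.0004 -0.0004  0.0301] rim centre [ 0.5989 -0.0768  0.1141] 85
top green loose ray circle [0.5072 0.3329 0.0291] 49
top orange loose ray circle [ 0.5475 -0.31    0.0303] 131
scene green rim h 0.0303 fit [-0.0022  0.      0.0304] rim centre [0.6242 0.0713 0.1127] 165
scene orange rim h 0.0305 fit [-0.0018  0.0004  0.0302] rim centre [ 0.5972 -0.0757  0.1129] 194
scene green loose ray circle [0.5088 0.3329 0.0298] 139
scene orange loose ray circle [ 0.5483 -0.3106  0.0302] 175
top jar pts 581 [ 0.618 -0.39   0.1  ] [ 0.733 -0.271  0.238] [[0.618, -0.356, 0.223], [0.619, -0.362, 0.219], [0.619, -0.356, 0.218]]
scene jar pts 1203 [ 0.616 -0.388  0.1  ] [ 0.732 -0.272  0.238] [[0.616, -0.359, 0.22], [0.618, -0.357, 0.221], [0.619, -0.361, 0.222]]
[[ 0.336 -0.001 -0.942]
 [ 0.942 -0.001  0.336]
 [-0.002 -1.     0.   ]]
```

```bash
cat > g.py <<'E'
# usage: g.py x y z tilt -> remaining move in tool axes (cm, rad); z is TCP
import sys, numpy as np
from bench import ctrl
from scipy.spatial.transform import Rotation as Ro
def R(tilt,yaw=-.184):
    x=np.array([-np.sin(yaw),np.cos(yaw),0]); y=np.array([np.sin(tilt)*np.cos(yaw),np.sin(tilt)*np.sin(yaw),-np.cos(tilt)])
    return np.c_[x,y,np.cross(x,y)]
if __name__=="__main__":
    p=np.array(list(map(float,sys.argv[1:4]))); o=ctrl.get_obs(); q=o["eef_rot"]
    N=Ro.from_quat(q[[1,2,3,0]]).as_matrix(); D=R(float(sys.argv[4]))
    print("t",o["time_s"],"pos",o["eef_pos"].round(4),"F",o["wrist_force"].round(1),"open",round(o["opening"]*85,1))
    print("shift cm (now axes)",(N.T@(p-o["eef_pos"])*100).round(2),"(goal axes)",(D.T@(p-o["eef_pos"])*100).round(2),"turn",Ro.from_matrix(N.T@D).as_rotvec().round(3),"q",o["q"].round(2))
E
python3 -m jog '[[[-0.9,0.8,-3.6],[0,-0.08,0],8.54],[[-0.9,0.8,-3.6],[0,-0.08,0],8.54],[[-0.9,0.8,-3.6],[0,0,0],8.54],[[-0.9,0.8,-3.6],[0,0,0],8.54],[[-0.9,0.8,-3.6],[0,0,0],8.54],[[-0.9,0.8,-3.6],[0,0,0],8.54],[[-0.9,0.8,-3.6],[0,0,0],8.54],[[-0.9,0.8,-3.6],[0,0,0],8.54],[[-0.9,0.8,-3.6],[0,0,0],8.54]]'
python3 g.py .507 .3335 .15 0
python3 -c "
from bench import imaging,ctrl
c=imaging.camera('wrist');print('wristcam at',-c['R'].T@c['t'],ctrl.get_obs()['eef_pos'])"
```

```text
time_s: 0.85
eef_pos: [0.4967, 0.3953, 0.1534]
eef_rot: [0.54, -0.537, -0.457, 0.46]
wrist_force: [0.1, 1.9, 0.6]
opening: 0.997
t 0.85 pos [0.4967 0.3953 0.1534] F [0.1 1.9 0.6] open 84.8
shift cm (now axes) [-5.94  0.33 -2.01] (goal axes) [-5.89  0.34 -2.14] turn [-0.005  0.023 -0.001] q [ 0.48  0.39  1.51  0.    1.25 -0.93]
wristcam at [0.43188648 0.40566584 0.29701497] [0.50253664 0.39109857 0.15145754]
```

```bash
python3 -m jog '[[[-2.0,0.1,-0.6],[0,0.02,0],8.54],[[-2.0,0,-0.6],[0,0,0],8.54],[[-1.6,0,-0.4],[0,0,0],8.54],[[0,0,0],[0,0,0],8.54]]'
python3 g.py .507 .3335 .15 0
```

```text
time_s: 1.23
eef_pos: [0.5105, 0.3274, 0.1457]
eef_rot: [0.546, -0.545, -0.446, 0.453]
wrist_force: [0.2, -0.1, -0.9]
opening: 1.0
t 1.2333 pos [0.5105 0.3274 0.1457] F [ 0.2 -0.1 -0.9] open 85.0
shift cm (now axes) [ 0.52 -0.43  0.47] (goal axes) [ 0.53 -0.43  0.46] turn [-0.008 -0.008 -0.007] q [ 0.38  0.34  1.59 -0.    1.22 -1.  ]
```

```bash
python3 -m jog '[[[0.5,0,0.4],[-0.008,-0.008,-0.007],8.54],[[0,2.5,0],[0,0,0],8.54],[[0,2.5,0],[0,0,0],8.54],[[0,2.5,0],[0,0,0],8.54],[[0,1.5,0],[0,0,0],8.54],[[0,0,0],[0,0,0],8.54]]'
python3 g.py .507 .3335 .046 0
```

```text
time_s: 1.73
eef_pos: [0.5066, 0.3396, 0.0546]
eef_rot: [0.543, -0.543, -0.456, 0.45]
wrist_force: [-0.7, -0.3, 0.1]
opening: 0.998
t 1.7333 pos [0.5066 0.3396 0.0546] F [-0.7 -0.3  0.1] open 84.8
shift cm (now axes) [-0.59  0.86 -0.15] (goal axes) [-0.59  0.86 -0.15] turn [0.005 0.003 0.007] q [ 0.39  0.46  1.64  0.    1.03 -1.  ]
```

```bash
python3 -m jog '[[[-0.5,0.3,-0.1],[0.005,0.003,0.007],8.54],[[0,0.4,0],[0,0,0],8.54],[[0,0,0],[0,0,0],8.54]]'
python3 g.py .507 .3335 .046 0
python3 - <<'E'
from bench import imaging; import cv2
c=imaging.camera("wrist"); cv2.imwrite("pics/w1.png",c["frame"][:,:,::-1])
E
```

```text
time_s: 1.98
eef_pos: [0.5053, 0.3369, 0.0479]
eef_rot: [0.543, -0.543, -0.453, 0.453]
wrist_force: [-0.8, 0.1, 0.3]
opening: 0.997
t 1.9833 pos [0.5053 0.3369 0.0479] F [-0.8  0.1  0.3] open 84.7
shift cm (now axes) [-0.3   0.19 -0.23] (goal axes) [-0.3   0.19 -0.23] turn [-0.     0.003  0.   ] q [ 0.39  0.47  1.64  0.    1.03 -1.  ]
```

View pics/w1.png

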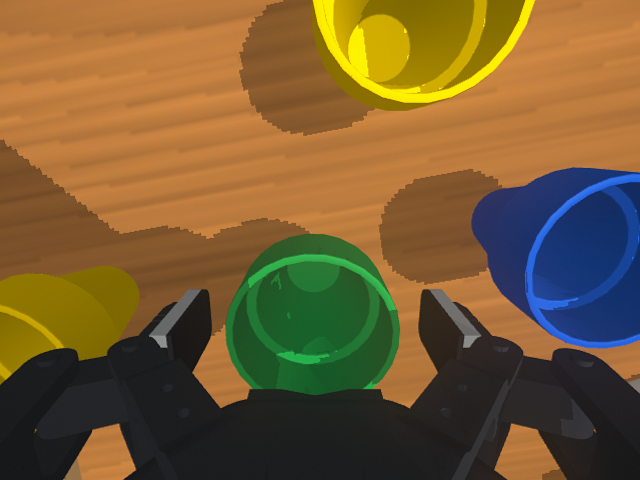

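The green cup, at (313,320), sits midway between the pads (210 and 422), with blue and yellow clear. I close on it.

```bash
python3 -m jog '[[[-0.2,0.3,-0.3],[0,0,0],8.54],[[0,0.1,0],[0,0,0],6.8],[[0,0,0],[0,0,0],6.2],[[0,0,0],[0,0,0],5.6],[[0,0,0],[0,0,0],5],[[0,0,0],[0,0,0],5],[[0,0,0],[0,0,0],5]]'
python3 g.py .507 .3335 .046 0
```

```text
time_s: 2.62
eef_pos: [0.5119, 0.3353, 0.0488]
eef_rot: [-0.542, 0.544, 0.456, -0.45]
wrist_force: [-0.3, 0.3, -0.6]
opening: 0.737
t 2.6167 pos [0.5119 0.3353 0.0488] F [-0.3  0.3 -0.6] open 62.7
shift cm (now axes) [-0.27  0.28  0.45] (goal axes) [-0.27  0.28  0.45] turn [0.007 0.003 0.005] q [ 0.39  0.47  1.64  0.    1.03 -1.  ]
```

Gripped (62.7 mm of 64). Lift; also checking how noisy the reading is.

```bash
python3 -m jog '[[[0,-1.5,0],[0,0,0],5],[[0,-3,0],[0,0,0],5],[[0,-3,0],[0,0,0],5],[[0,-3,0],[0,0,0],5],[[0,-3,0],[0,0,0],5],[[0,-3,0],[0,0,0],5],[[0,-2,0],[0,0,0],5],[[0,0,0],[0,0,0],5],[[0,0,0],[0,0,0],5]]'
python3 - <<'E'
from bench import imaging,ctrl
import numpy as np, cv2
np.set_printoptions(precision=4,suppress=True)
for i in range(4):
    c=imaging.camera("top" if i else "scene"); o=ctrl.get_obs(); print(o["time_s"],o["eef_pos"],o["q"],o["opening"])
    if i<2: np.savez("pics/l%d.npz"%i,**c)
E
```

```text
time_s: 3.37
eef_pos: [0.5073, 0.3332, 0.2375]
eef_rot: [0.544, -0.543, -0.452, 0.453]
wrist_force: [-0.0, 0.8, -2.3]
opening: 0.739
3.4167 [0.5075 0.3333 0.2376] [ 0.3856  0.2466  1.5157  0.0004  1.38   -1.0032] 0.7387329287656501
3.4667 [0.5069 0.333  0.2364] [ 0.3856  0.2477  1.5168  0.0004  1.3799 -1.0032] 0.7364117326359249
3.5167 [0.5065 0.3328 0.2355] [ 0.3855  0.2486  1.5176  0.0004  1.38   -1.0032] 0.7365440319431736
3.5667 [0.5062 0.3327 0.235 ] [ 0.3856  0.2491  1.5179  0.0004  1.3802 -1.0032] 0.7393407016901641
```

```bash
cat > rim.py <<'E'
# rim.py colour tilt : where the held cup's rim centre is relative to the TCP, in tool axes (mm), from scene+top
import sys
from h import *; from g import R
from bench import imaging, ctrl
from scipy.spatial.transform import Rotation as Ro
col=sys.argv[1]; N=[]
for nm in("scene","top"):
    c=imaging.camera(nm); o=ctrl.get_obs(); N=Ro.from_quat(o["eef_rot"][[1,2,3,0]]).as_matrix()
    P=(world(c)[mask(c,col)]-o["eef_pos"])@N; P=P[(np.hypot(P[:,0],P[:,2])<.05)&(P[:,1]>-.06)&(P[:,1]<.09)]
    if len(P)<30: print(nm,"few",len(P)); continue
    print(nm,len(P),"y range (tool axis)",(np.percentile(P[:,1],[3,97])*1e3).round(1))
    T=P[P[:,1]<np.percentile(P[:,1],4)+.007]; f=circ(T[:,[0,2]]); print("   rim centre x,z,r mm",(f*1e3).round(1),len(T), "pos",o["eef_pos"].round(4))
E
python3 rim.py green; python3 g.py .6 .20 .25 .55
```

```text
scene 586 y range (tool axis) [-31.9  37.2]
   rim centre x,z,r mm [-0.7  4.1 30.4] 121 pos [0.5062 0.3327 0.2349]
top 83 y range (tool axis) [-31.2  44.4]
   rim centre x,z,r mm [-1.9  3.8 28.8] 28 pos [0.5062 0.3327 0.235 ]
t 3.6667 pos [0.5062 0.3327 0.235 ] F [-0.   0.4 -1.6] open 62.7
shift cm (now axes) [-11.36  -1.53 -11.62] (goal axes) [-11.33   4.81 -10.71] turn [-0.555  0.003 -0.002] q [ 0.39  0.25  1.52  0.    1.38 -1.  ]
```

```bash
cat > ins.py <<'E'
# ins.py colour h_mm offx offy offz : move left so that the held rim is h above home in the rack cup
import sys, numpy as np; from g import R
from bench import ctrl
from scipy.spatial.transform import Rotation as Ro
D=R(.55); rr=dict(green=[.6255,.0707,.1137],orange=[.598,-.0763,.1137])[sys.argv[1]]
h,*off=map(float,sys.argv[2:6]); n=-D[:,1]; p=rr+n*(.028+h/1e3)-D@(np.array(off)/1e3)
o=ctrl.get_obs(); N=Ro.from_quat(o["eef_rot"][[1,2,3,0]]).as_matrix(); d=p-o["eef_pos"]
print("t",o["time_s"],"tcp goal",p.round(4),"pos",o["eef_pos"].round(4),"F",o["wrist_force"].round(1),"open",round(o["opening"]*85,1),"q",o["q"].round(2))
print("shift cm now",(N.T@d*100).round(2),"goal axes",(D.T@d*100).round(2),"turn",Ro.from_matrix(N.T@D).as_rotvec().round(3))
E
python3 ins.py green 75 -1 -31.5 4
```

```text
t 3.6667 tcp goal [0.5923 0.0779 0.1767] pos [0.5062 0.3327 0.235 ] F [-0.   0.4 -1.6] open 62.7 q [ 0.39  0.25  1.52  0.    1.38 -1.  ]
shift cm now [-23.48   5.82 -13.11] goal axes [-23.48  11.82  -8.14] turn [-0.555  0.003 -0.002]
```

```bash
python3 -m jog '[[[-2,0,0],[-0.11,0,0],5],[[-3,0,0],[-0.11,0,0],5],[[-3,0,0],[-0.11,0,0],5],[[-3,0,0],[-0.11,0,0],5],[[-3,0,0],[-0.11,0,0],5],[[-3,0,0],[0,0,0],5],[[-3,0,0],[0,0,0],5],[[-1,0,-1],[0,0,0],5],[[0,0,-1],[0,0,0],5],[[0,0,0],[0,0,0],5]]'
python3 ins.py green 75 -1 -31.5 4
```

```text
time_s: 4.5
eef_pos: [0.4757, 0.1157, 0.2271]
eef_rot: [-0.372, 0.67, 0.556, -0.32]
wrist_force: [0.9, 0.7, -0.4]
opening: 0.739
t 4.5 tcp goal [0.5923 0.0779 0.1767] pos [0.4757 0.1157 0.2271] F [ 0.9  0.7 -0.4] open 62.8 q [ 0.1  -0.33  2.19 -0.22  0.77 -1.18]
shift cm now [-1.59 10.62 -7.76] goal axes [-1.58 10.65 -7.73] turn [-0.005  0.013 -0.009]
```

```bash
python3 -m jog '[[[-0.6,0,-2],[0,0.013,-0.009],5],[[-0.5,0,-2],[0,0,0],5],[[-0.4,1,-2],[0,0,0],5],[[0,2,-1.2],[0,0,0],5],[[0,2,0],[0,0,0],5],[[0,2,0],[0,0,0],5],[[0,1,0],[0,0,0],5],[[0,0,0],[0,0,0],5],[[0,0,0],[0,0,0],5]]'
python3 ins.py green 75 -1 -31.5 4
```

```text
time_s: 5.25
eef_pos: [0.5817, 0.088, 0.1906]
eef_rot: [-0.38, 0.667, 0.557, -0.316]
wrist_force: [0.2, -0.1, -0.2]
opening: 0.74
t 5.25 tcp goal [0.5923 0.0779 0.1767] pos [0.5817 0.088  0.1906] F [ 0.2 -0.1 -0.2] open 62.9 q [-0.   -0.03  2.02 -0.15  0.63 -1.29]
shift cm now [-0.81  1.81 -0.34] goal axes [-0.8   1.82 -0.32] turn [-0.012  0.002  0.004]
```

```bash
python3 -m jog '[[[-0.7,1,-0.2],[-0.012,0,0.004],5],[[-0.1,0.5,-0.2],[0,0,0],5],[[0,0,0],[0,0,0],5],[[0,0,0],[0,0,0],5],[[0,0,0],[0,0,0],5]]'
python3 ins.py green 75 -1 -31.5 4; python3 rim.py green; python3 ins.py green 75 -1 -31.5 4
python3 - <<'E'
from bench import imaging; import cv2,numpy as np
c=imaging.camera("scene"); d=imaging.camera("top")
f=[cv2.resize(x,(400,400),interpolation=3) for x in (c["frame"][150:310,240:400,::-1],d["frame"][140:260,260:380,::-1])]
cv2.imwrite("pics/hov.png",np.hstack(f))
E
```

```text
time_s: 5.67
eef_pos: [0.5917, 0.0812, 0.1809]
eef_rot: [-0.375, 0.67, 0.559, -0.313]
wrist_force: [-0.3, -0.4, -1.2]
opening: 0.735
t 5.6667 tcp goal [0.5923 0.0779 0.1767] pos [0.5917 0.0812 0.1809] F [-0.3 -0.4 -1.2] open 62.4 q [-0.02 -0.    2.02 -0.15  0.59 -1.3 ]
shift cm now [-0.32  0.42  0.11] goal axes [-0.32  0.42  0.11] turn [-0.001  0.004  0.002]
scene 1013 y range (tool axis) [-30.7  87.6]
   rim centre x,z,r mm [ 0.4  2.6 30.2] 174 pos [0.5918 0.0813 0.1811]
top 414 y range (tool axis) [-30.6  78.2]
   rim centre x,z,r mm [-0.5  1.4 30.3] 57 pos [0.5918 0.0812 0.1811]
t 5.7667 tcp goal [0.5923 0.0779 0.1767] pos [0.5918 0.0812 0.1811] F [ 0.3 -0.3 -1.5] open 62.9 q [-0.02 -0.    2.02 -0.15  0.59 -1.3 ]
shift cm now [-0.31  0.43  0.14] goal axes [-0.31  0.43  0.14] turn [-0.     0.004  0.002]
```

View pics/hov.png

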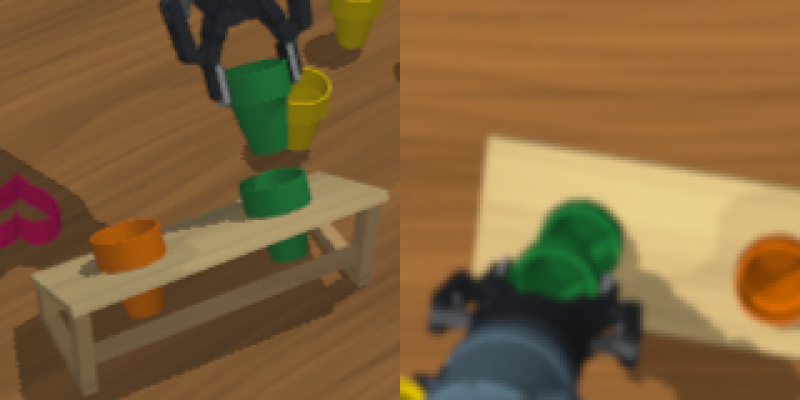

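The held green cup is in line above the green rack cup in both views. Lowering along the slant.

```bash
python3 -m jog '[[[-0.2,0.7,-0.1],[0,0,0],5],[[-0.1,0.9,0],[0,0,0],5],[[0,0.9,0],[0,0,0],5],[[0,0.9,0],[0,0,0],5],[[0,0.5,0],[0,0,0],5],[[0,0,0],[0,0,0],5],[[0,0,0],[0,0,0],5]]'
python3 ins.py green 0 0 -31 2
```

```text
time_s: 6.45
eef_pos: [0.6141, 0.0732, 0.1439]
eef_rot: [-0.375, 0.67, 0.559, -0.313]
wrist_force: [0.0, -0.2, 0.2]
opening: 0.74
t 6.45 tcp goal [0.6287 0.0701 0.1122] pos [0.6141 0.0732 0.1439] F [ 0.  -0.2  0.2] open 62.9 q [-0.03  0.1   1.99 -0.16  0.5  -1.31]
shift cm now [-0.04  3.49  0.38] goal axes [-0.03  3.48  0.39] turn [-0.001  0.004  0.002]
```

```bash
python3 -m jog '[[[0,0,0.3],[0,0,0],5],[[0,0.5,0.1],[0,0,0],5],[[0,0.6,0.05],[0,0,0],5],[[0,0.5,0.05],[0,0,0],5],[[0,0,0],[0,0,0],5],[[0,0,0],[0,0,0],5]]'
python3 rim.py green; python3 ins.py green 0 0 -31 2
```

```text
time_s: 6.95
eef_pos: [0.6184, 0.0726, 0.1261]
eef_rot: [-0.375, 0.67, 0.559, -0.314]
wrist_force: [0.0, 0.0, -1.1]
opening: 0.735
scene 917 y range (tool axis) [-31.   80.8]
   rim centre x,z,r mm [ 0.8  2.6 30. ] 169 pos [0.6183 0.0726 0.126 ]
top 385 y range (tool axis) [-30.2  77.5]
   rim centre x,z,r mm [-0.3  1.7 30.5] 55 pos [0.6184 0.0726 0.1263]
t 7.05 tcp goal [0.6287 0.0701 0.1122] pos [0.6184 0.0726 0.1263] F [-0.4  1.2 -1.2] open 62.5 q [-0.03  0.14  1.99 -0.17  0.46 -1.29]
shift cm now [-0.06  1.76 -0.17] goal axes [-0.06  1.76 -0.17] turn [-0.001  0.004  0.002]
```

```bash
python3 -m jog '[[[-0.05,0.3,-0.1],[0,0,0],5],[[0,0.4,0],[0,0,0],5],[[0,0.4,0],[0,0,0],5],[[0,0.3,0],[0,0,0],5],[[0,0,0],[0,0,0],5]]'
python3 ins.py green 0 0 -31 2
```

```text
time_s: 7.47
eef_pos: [0.6278, 0.0705, 0.1149]
eef_rot: [-0.375, 0.67, 0.559, -0.313]
wrist_force: [-0.8, 0.6, -1.1]
opening: 0.735
t 7.4667 tcp goal [0.6287 0.0701 0.1122] pos [0.6278 0.0705 0.1149] F [-0.8  0.6 -1.1] open 62.5 q [-0.04  0.18  1.98 -0.17  0.44 -1.29]
shift cm now [-0.02  0.29  0.06] goal axes [-0.02  0.29  0.06] turn [0.001 0.004 0.002]
```

```bash
python3 -m jog '[[[0,0.2,0.05],[0,0,0],5],[[0,0.2,0],[0,0,0],5],[[0,0,0],[0,0,0],5],[[0,0,0],[0,0,0],5]]'
python3 ins.py green 0 0 -31 2
python3 -m jog '[[[0,0.15,0],[0,0,0],5],[[0,0.1,0],[0,0,0],5],[[0,0,0],[0,0,0],5]]'
python3 ins.py green 0 0 -31 2; python3 rim.py green
```

```text
time_s: 7.8
eef_pos: [0.6286, 0.0708, 0.1152]
eef_rot: [-0.374, 0.67, 0.559, -0.313]
wrist_force: [0.5, -0.1, -0.3]
opening: 0.738
t 7.8 tcp goal [0.6287 0.0701 0.1122] pos [0.6286 0.0708 0.1152] F [ 0.5 -0.1 -0.3] open 62.7 q [-0.04  0.18  1.98 -0.18  0.44 -1.29]
shift cm now [-0.07  0.27  0.14] goal axes [-0.07  0.27  0.14] turn [0.002 0.005 0.002]
time_s: 8.05
eef_pos: [0.6294, 0.0708, 0.1145]
eef_rot: [-0.374, 0.67, 0.559, -0.314]
wrist_force: [-1.7, -0.6, 1.3]
opening: 0.737
t 8.05 tcp goal [0.6287 0.0701 0.1122] pos [0.6294 0.0708 0.1145] F [-1.7 -0.6  1.3] open 62.6 q [-0.04  0.19  1.97 -0.18  0.44 -1.29]
shift cm now [-0.08  0.17  0.16] goal axes [-0.08  0.17  0.16] turn [0.002 0.006 0.001]
scene 762 y range (tool axis) [-31.9  65.6]
   rim centre x,z,r mm [ 0.4  3.2 30.2] 166 pos [0.6294 0.0708 0.1144]
top 296 y range (tool axis) [-31.2  45.7]
   rim centre x,z,r mm [-0.4  0.1 29.3] 49 pos [0.6294 0.0708 0.1143]
```

```bash
python3 -m jog '[[[-0.05,0.2,0.1],[0,0,0],5],[[0,0.2,0.05],[0,0,0],5],[[0,0.2,0],[0,0,0],5],[[0,0,0],[0,0,0],5]]'
python3 ins.py green 0 0 -31 2; python3 rim.py green
python3 - <<'E'
from bench import imaging; import cv2,numpy as np
c=imaging.camera("scene")
cv2.imwrite("pics/seat.png",cv2.resize(c["frame"][190:280,300:420,::-1],(640,480),interpolation=3))
E
```

```text
time_s: 8.48
eef_pos: [0.6294, 0.0709, 0.1149]
eef_rot: [-0.373, 0.67, 0.56, -0.314]
wrist_force: [0.3, -0.7, 0.0]
opening: 0.735
t 8.4833 tcp goal [0.6287 0.0701 0.1122] pos [0.6294 0.0709 0.1149] F [ 0.3 -0.7  0. ] open 62.5 q [-0.04  0.19  1.97 -0.18  0.44 -1.29]
shift cm now [-0.09  0.21  0.19] goal axes [-0.09  0.21  0.18] turn [ 0.002  0.008 -0.   ]
scene 766 y range (tool axis) [-31.9  65.8]
   rim centre x,z,r mm [ 0.3  3.3 30.8] 162 pos [0.6296 0.071  0.1148]
top 296 y range (tool axis) [-31.3  44.1]
   rim centre x,z,r mm [-0.7  0.1 29.4] 51 pos [0.6297 0.071  0.1145]
```

View pics/seat.png

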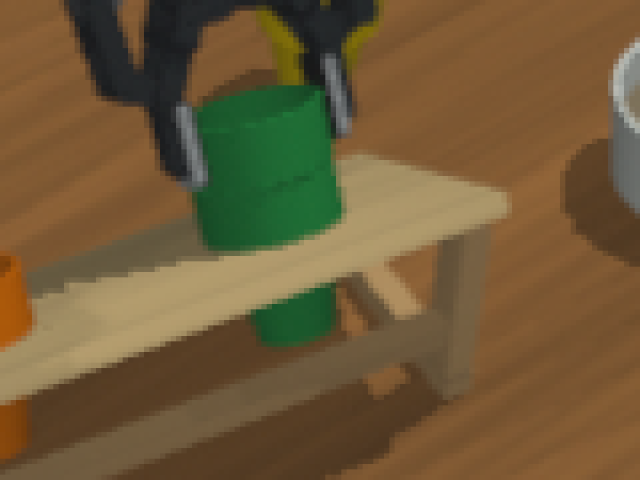

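The seat looks right: the collars meet at the seam (270,185), and it won't go any lower. Opening gently, then backing off along the axis.

```bash
python3 -m jog '[[[0,0.1,0],[0,0,0],6.5],[[0,0,0],[0,0,0],6.8],[[0,0,0],[0,0,0],7.2],[[0,0,0],[0,0,0],8],[[0,0,0],[0,0,0],8.54],[[0,0,0],[0,0,0],8.54]]'
python3 ins.py green 0 0 -31 2
python3 -m jog '[[[0,-0.8,0],[0,0,0],8.54],[[0,-1.5,0],[0,0,0],8.54],[[0,-2,0],[0,0,0],8.54],[[0,-3,0],[0,0,0],8.54],[[0,-3,0],[0,0,0],8.54],[[0,-3,0],[0,0,0],8.54],[[0,0,0],[0,0,0],8.54]]'
cat > chk.py <<'E'
import sys
from h import *; from g import R; from bench import imaging
D=R(.55); B=np.array([-D[:,2],D[:,0],-D[:,1]])
col=sys.argv[1]; h=np.array(dict(green=[.6404,.0683,.09],orange=[.613,-.0791,.09])[col])
for nm in("top","scene"):
    c=imaging.camera(nm); W=world(c); P=(W[mask(c,col)]-h)@B.T; P=P[(np.hypot(P[:,0],P[:,1])<.045)&(abs(P[:,2])<.09)]
    top=np.percentile(P[:,2],96); T=P[P[:,2]>top-.009]
    A=np.c_[T[:,:2],np.ones(len(T))]; s=np.linalg.lstsq(A,T[:,2],rcond=None)[0]
    lo=P[P[:,2]<-.012]; print(nm,"rim h mm",(top*1e3).round(1),"centre",(circ(T)*1e3).round(1),"slope",s[:2].round(3),"below-board",len(lo),(lo.min(0)*1e3).round() if len(lo) else "")
E
python3 chk.py green; python3 ins.py green 0 0 -31 2
```

```text
time_s: 9.13
eef_pos: [0.6311, 0.0705, 0.1121]
eef_rot: [-0.373, 0.67, 0.56, -0.314]
wrist_force: [-0.1, 0.2, 0.3]
opening: 1.001
t 9.1333 tcp goal [0.6287 0.0701 0.1122] pos [0.6311 0.0705 0.1121] F [-0.1  0.2  0.3] open 85.1 q [-0.04  0.2   1.97 -0.18  0.43 -1.28]
shift cm now [-0.08 -0.13  0.19] goal axes [-0.08 -0.13  0.19] turn [0.002 0.007 0.   ]
time_s: 9.72
eef_pos: [0.5577, 0.0835, 0.2291]
eef_rot: [-0.375, 0.669, 0.558, -0.316]
wrist_force: [0.6, -0.0, 0.7]
opening: 1.002
top rim h mm 56.6 centre [ 1.6  0.3 29.9] slope [ 0.057 -0.019] below-board 69 [-17. -14. -21.]
scene rim h mm 58.0 centre [-0.9  0.9 30.4] slope [0.007 0.007] below-board 99 [  1. -18. -44.]
t 9.8167 tcp goal [0.6287 0.0701 0.1122] pos [0.5574 0.083  0.2251] F [-0.1 -0.2 -0.7] open 85.0 q [-0.01 -0.15  2.05 -0.14  0.71 -1.32]
shift cm now [ 0.05 13.41 -0.39] goal axes [ 0.03 13.41 -0.28] turn [-0.008  0.007 -0.001]
```

Green seated: the rim rose 28.0 mm (top) and 27.7 mm (scene). Now orange.

```bash
python3 -m jog '[[[-2,-1,0],[0.11,0,0],8.54],[[-3,-1,0],[0.11,0,0],8.54],[[-3,0,0],[0.11,0,0],8.54],[[-3,0,0],[0.11,0,0],8.54],[[-3,0,0],[0.11,0,0],8.54],[[-3,0,0],[0,0,0],8.54],[[-3,0,0],[0,0,0],8.54],[[-3,0,0],[0,0,0],8.54],[[-3,0,0],[0,0,0],8.54],[[-2,0,0],[0,0,0],8.54],[[0,0,0],[0,0,0],8.54],[[0,0,0],[0,0,0],8.54]]'
python3 g.py .5475 -.3102 .15 0
```

```text
time_s: 10.82
eef_pos: [0.4904, -0.2028, 0.2235]
eef_rot: [0.561, -0.523, -0.442, 0.466]
wrist_force: [0.8, -0.8, -1.0]
opening: 1.0
t 10.8167 pos [ 0.4904 -0.2028  0.2235] F [ 0.8 -0.8 -1. ] open 85.0
shift cm (now axes) [-9.64  6.78 -7.93] (goal axes) [-9.51  7.35 -7.58] turn [-0.062  0.009  0.009] q [-0.6   0.13  1.68 -0.02  1.39 -2.  ]
```

```bash
python3 -m jog '[[[-2.4,1,-2],[-0.062,0.009,0.009],8.54],[[-2.5,1.5,-2],[0,0,0],8.54],[[-2.4,1.5,-2],[0,0,0],8.54],[[-1.6,1.5,-1],[0,0,0],8.54],[[0,0.8,0],[0,0,0],8.54],[[0,0,0],[0,0,0],8.54],[[0,0,0],[0,0,0],8.54]]'
python3 g.py .5475 -.3102 .15 0
```

```text
time_s: 11.4
eef_pos: [0.5449, -0.2986, 0.1498]
eef_rot: [0.546, -0.54, -0.454, 0.452]
wrist_force: [-0.6, -0.6, 0.4]
opening: 1.004
t 11.4 pos [ 0.5449 -0.2986  0.1498] F [-0.6 -0.6  0.4] open 85.4
shift cm (now axes) [-1.09 -0.03 -0.46] (goal axes) [-1.09 -0.02 -0.47] turn [-0.005  0.004  0.006] q [-0.69  0.37  1.55  0.    1.23 -2.09]
```

```bash
python3 -m jog '[[[-1,0,-0.4],[-0.005,0.004,0.006],8.54],[[0,0,0],[0,0,0],8.54],[[0,2,0],[0,0,0],8.54],[[0,2.2,0],[0,0,0],8.54],[[0,2,0],[0,0,0],8.54],[[0,1.5,0],[0,0,0],8.54],[[0,0,0],[0,0,0],8.54],[[0,0,0],[0,0,0],8.54]]'
python3 g.py .5475 -.3102 .047 0
```

```text
time_s: 12.07
eef_pos: [0.5519, -0.307, 0.0793]
eef_rot: [-0.538, 0.547, 0.455, -0.452]
wrist_force: [0.8, -0.2, -0.6]
opening: 1.002
t 12.0667 pos [ 0.5519 -0.307   0.0793] F [ 0.8 -0.2 -0.6] open 85.2
shift cm (now axes) [-0.37  3.23  0.41] (goal axes) [-0.4   3.23  0.37] turn [ 0.012  0.006 -0.006] q [-0.7   0.46  1.58  0.    1.09 -2.09]
```

```bash
python3 -m jog '[[[-0.3,0.5,0.3],[0.012,0.006,-0.006],8.54],[[0,1,0],[0,0,0],8.54],[[0,1.2,0],[0,0,0],8.54],[[0,0.3,0],[0,0,0],8.54],[[0,0,0],[0,0,0],8.54],[[0,0,0],[0,0,0],8.54]]'
python3 g.py .5475 -.3102 .047 0
```

```text
time_s: 12.57
eef_pos: [0.5506, -0.3112, 0.0518]
eef_rot: [-0.542, 0.546, 0.452, -0.451]
wrist_force: [-0.4, 0.2, 0.6]
opening: 1.002
t 12.5667 pos [ 0.5506 -0.3112  0.0518] F [-0.4  0.2  0.6] open 85.2
shift cm (now axes) [0.04 0.48 0.33] (goal axes) [0.04 0.48 0.33] turn [ 0.005 -0.    -0.003] q [-0.7   0.51  1.58  0.    1.05 -2.09]
```

```bash
python3 -m jog '[[[0,0.4,0.3],[0.005,0,-0.003],8.54],[[0,0.1,0],[0,0,0],8.54],[[0,0,0],[0,0,0],6.8],[[0,0,0],[0,0,0],6.2],[[0,0,0],[0,0,0],5.6],[[0,0,0],[0,0,0],5],[[0,0,0],[0,0,0],5],[[0,0,0],[0,0,0],5]]'
python3 g.py .5475 -.3102 .047 0; python3 rim.py orange
```

```text
time_s: 13.23
eef_pos: [0.5481, -0.3112, 0.0476]
eef_rot: [-0.543, 0.544, 0.452, -0.452]
wrist_force: [0.0, 0.3, -1.1]
opening: 0.725
t 13.2333 pos [ 0.5481 -0.3112  0.0476] F [ 0.   0.3 -1.1] open 61.6
shift cm (now axes) [0.09 0.06 0.07] (goal axes) [0.09 0.06 0.07] turn [ 0.001 -0.    -0.001] q [-0.7   0.51  1.58  0.    1.05 -2.09]
scene 647 y range (tool axis) [-31.6  22.8]
   rim centre x,z,r mm [ 0.9  1.4 30.2] 144 pos [ 0.548  -0.3112  0.0475]
top few 0
```

Gripped. Lift straight up.

```bash
python3 -m jog '[[[0,-1.5,0.1],[0,0,0],5],[[0,-3,0.1],[0,0,0],5],[[0,-3,0.1],[0,0,0],5],[[0,-3,0.1],[0,0,0],5],[[0,-3,0],[0,0,0],5],[[0,-3,0],[0,0,0],5],[[0,-2,0],[0,0,0],5],[[0,0,0],[0,0,0],5],[[0,0,0],[0,0,0],5]]'
python3 rim.py orange; python3 ins.py orange 75 0 -31 1.5
```

```text
time_s: 14.08
eef_pos: [0.5416, -0.3086, 0.2468]
eef_rot: [0.544, -0.543, -0.452, 0.452]
wrist_force: [-0.3, 0.1, -1.8]
opening: 0.729
scene 1246 y range (tool axis) [-31.4  36.4]
   rim centre x,z,r mm [ 1.1  1.2 30.3] 287 pos [ 0.5418 -0.3088  0.2469]
top 59 y range (tool axis) [-33.2   4.9]
   rim centre x,z,r mm [-3.7  4.9 23.9] 16 pos [ 0.5414 -0.3084  0.2454]
t 14.1833 tcp goal [ 0.5623 -0.0696  0.1759] pos [ 0.5414 -0.3084  0.2454] F [-1.1 -0.1  0.1] open 62.2 q [-0.71  0.28  1.46  0.    1.4  -2.09]
shift cm now [23.85  6.99  2.31] goal axes [23.86  4.72  5.61] turn [-0.552 -0.001  0.001]
```

```bash
python3 -m jog '[[[2.5,0,1],[0,0,0],5],[[3,0,1],[-0.11,0,0],5],[[3,0,0.5],[-0.11,0,0],5],[[3,0,0.5],[-0.11,0,0],5],[[3,0,0.5],[-0.11,0,0],5],[[3,0,0],[-0.11,0,0],5],[[3,0,0],[0,0,0],5],[[1.5,0,0],[0,0,0],5],[[0,0,0],[0,0,0],5],[[0,0,0],[0,0,0],5]]'
python3 ins.py orange 75 0.5 -31.5 1.5
```

```text
time_s: 15.02
eef_pos: [0.5323, -0.0716, 0.2129]
eef_rot: [-0.388, 0.666, 0.556, -0.311]
wrist_force: [0.4, -0.1, -0.3]
opening: 0.735
t 15.0167 tcp goal [ 0.5624 -0.0702  0.1754] pos [ 0.5323 -0.0716  0.2129] F [ 0.4 -0.1 -0.3] open 62.5 q [-0.44 -0.23  2.14  0.21  0.73 -1.94]
shift cm now [ 0.65  4.72 -0.63] goal axes [ 0.69  4.73 -0.55] turn [-0.02  -0.014  0.011]
```

```bash
python3 -m jog '[[[0.5,0.5,-0.4],[-0.02,-0.014,0.011],5],[[0.1,1.2,-0.1],[0,0,0],5],[[0,1.2,0],[0,0,0],5],[[0,0.8,0],[0,0,0],5],[[0,0,0],[0,0,0],5],[[0,0,0],[0,0,0],5],[[0,0,0],[0,0,0],5]]'
python3 rim.py orange; python3 ins.py orange 75 0.5 -31.5 1.5
```

```text
time_s: 15.6
eef_pos: [0.5559, -0.0747, 0.1779]
eef_rot: [-0.379, 0.67, 0.555, -0.314]
wrist_force: [-0.2, 0.1, -1.0]
opening: 0.731
scene 1195 y range (tool axis) [-31.2  87.9]
   rim centre x,z,r mm [ 0.6  0.6 30.4] 208 pos [ 0.556  -0.0747  0.1781]
top 491 y range (tool axis) [-30.6  82.1]
   rim centre x,z,r mm [ 0.2 -0.8 30.6] 75 pos [ 0.5561 -0.0746  0.1785]
t 15.7 tcp goal [ 0.5624 -0.0702  0.1754] pos [ 0.5561 -0.0746  0.1785] F [-0.1 -0.5 -0.3] open 62.1 q [-0.41 -0.11  2.13  0.2   0.61 -1.93]
shift cm now [ 0.55  0.54 -0.3 ] goal axes [ 0.55  0.54 -0.3 ] turn [-0.008 -0.003 -0.002]
```

```bash
python3 -m jog '[[[0.5,0.3,-0.1],[-0.008,-0.003,-0.002],5],[[0,0,0],[0,0,0],5],[[0.05,0.8,0],[0,0,0],5],[[0,0.9,0],[0,0,0],5],[[0,0.9,0],[0,0,0],5],[[0,0.5,0],[0,0,0],5],[[0,0,0],[0,0,0],5],[[0,0,0],[0,0,0],5]]'
python3 ins.py orange 0 0.4 -31 0
```

```text
time_s: 16.37
eef_pos: [0.5783, -0.0725, 0.1491]
eef_rot: [-0.374, 0.672, 0.559, -0.311]
wrist_force: [0.3, 0.4, -0.5]
opening: 0.731
t 16.3667 tcp goal [ 0.5995 -0.077   0.1111] pos [ 0.5783 -0.0725  0.1491] F [ 0.3  0.4 -0.5] open 62.1 q [-0.39 -0.01  2.11  0.22  0.51 -1.94]
shift cm now [-0.05  4.37  0.16] goal axes [-0.05  4.37  0.14] turn [ 0.005  0.002 -0.   ]
```

```bash
python3 -m jog '[[[-0.05,0.5,0.1],[0,0,0],5],[[0,0.7,0],[0,0,0],5],[[0,0.7,0],[0,0,0],5],[[0,0.6,0],[0,0,0],5],[[0,0,0],[0,0,0],5],[[0,0,0],[0,0,0],5]]'
python3 rim.py orange; python3 ins.py orange 0 0.4 -31 0
```

```text
time_s: 16.87
eef_pos: [0.5917, -0.0756, 0.125]
eef_rot: [-0.373, 0.672, 0.559, -0.311]
wrist_force: [-0.1, -0.6, -0.7]
opening: 0.735
scene 1063 y range (tool axis) [-31.5  81.5]
   rim centre x,z,r mm [ 0.6  0.3 30.5] 205 pos [ 0.5915 -0.0756  0.125 ]
top 425 y range (tool axis) [-31.2  45. ]
   rim centre x,z,r mm [ 0.  -1.4 30.1] 60 pos [ 0.5916 -0.0756  0.1253]
t 16.9667 tcp goal [ 0.5995 -0.077   0.1111] pos [ 0.5916 -0.0756  0.1253] F [-0.3 -0.5 -1.5] open 62.4 q [-0.38  0.07  2.09  0.24  0.45 -1.96]
shift cm now [0.01 1.63 0.07] goal axes [0.01 1.63 0.06] turn [ 0.005  0.002 -0.001]
```

```bash
python3 -m jog '[[[0,0.3,0.05],[0.005,0,0],5],[[0,0.4,0],[0,0,0],5],[[0,0.4,0],[0,0,0],5],[[0,0.3,0],[0,0,0],5],[[0,0,0],[0,0,0],5]]'
python3 -m jog '[[[0,0.2,0.05],[0,0,0],5],[[0,0.2,0],[0,0,0],5],[[0,0.2,0],[0,0,0],5],[[0,0,0],[0,0,0],5]]'
python3 ins.py orange 0 0.4 -31 0;python3 rim.py orange
```

```text
time_s: 17.38
eef_pos: [0.5994, -0.0771, 0.1131]
eef_rot: [-0.374, 0.671, 0.558, -0.313]
wrist_force: [-0.7, 1.4, -1.8]
opening: 0.728
time_s: 17.72
eef_pos: [0.5997, -0.0771, 0.1135]
eef_rot: [-0.374, 0.67, 0.559, -0.314]
wrist_force: [-0.5, 1.0, -0.3]
opening: 0.73
t 17.7167 tcp goal [ 0.5995 -0.077   0.1111] pos [ 0.5997 -0.0771  0.1135] F [-0.5  1.  -0.3] open 62.0 q [-0.38  0.11  2.07  0.24  0.43 -1.97]
shift cm now [0.01 0.19 0.15] goal axes [0.   0.19 0.15] turn [0.001 0.006 0.   ]
scene 922 y range (tool axis) [-32.   67.8]
   rim centre x,z,r mm [ 0.6  0.5 30.3] 193 pos [ 0.6    -0.0771  0.1135]
top 354 y range (tool axis) [-31.6  44.7]
   rim centre x,z,r mm [ 0.2 -2.6 29.7] 56 pos [ 0.6001 -0.0771  0.113 ]
```

```bash
python3 chk.py orange; python3 -m jog '[[[0,0.3,0.1],[0,0,0],5],[[0,0.3,0.1],[0,0,0],5],[[0,0,0],[0,0,0],5]]'; python3 chk.py orange
```

```text
top rim h mm 56.6 centre [ 3.1 -0.3 29.7] slope [-0.121 -0.016] below-board 78 [-15. -16. -21.]
scene rim h mm 58.0 centre [ 0.7  0.6 30.5] slope [0.006 0.004] below-board 132 [  1. -19. -47.]
time_s: 18.17
eef_pos: [0.6003, -0.0773, 0.1134]
eef_rot: [-0.372, 0.67, 0.56, -0.315]
wrist_force: [0.3, 0.0, -1.5]
opening: 0.729
top rim h mm 57.7 centre [ 3.3 -0.5 29.9] slope [-0.081  0.016] below-board 74 [-14. -15. -21.]
scene rim h mm 58.3 centre [ 1.5  0.2 30.5] slope [0.007 0.02 ] below-board 131 [  2. -18. -46.]
```

Home (rise ≈ 28). Release and back off along the axis.

```bash
python3 -m jog '[[[0,0,0],[0,0,0],6.5],[[0,0,0],[0,0,0],6.8],[[0,0,0],[0,0,0],7.2],[[0,0,0],[0,0,0],8],[[0,0,0],[0,0,0],8.54],[[0,0,0],[0,0,0],8.54]]'
python3 -m jog '[[[0,-0.8,0],[0,0,0],8.54],[[0,-1.5,0],[0,0,0],8.54],[[0,-2,0],[0,0,0],8.54],[[0,-3,0],[0,0,0],8.54],[[0,-3,0],[0,0,0],8.54],[[0,-3,0],[0,0,0],8.54],[[0,-3,0],[0,0,0],8.54],[[0,0,0],[0,0,0],8.54],[[0,0,0],[0,0,0],8.54]]'
python3 chk.py orange; python3 chk.py green
python3 - <<'E'
from bench import imaging,ctrl; import cv2,numpy as np
c=imaging.camera("scene"); cv2.imwrite("pics/end.png",c["frame"][:,:,::-1]); print(ctrl.get_obs()["eef_pos"])
a=np.load("pics/scene0.npz")["frame"].astype(int)
for n,(x,y) in dict(jar=(207,340),cutter=(247,237),tub=(434,215)).items(): print(n,"mean change",abs(a-c["frame"])[y-25:y+25,x-25:x+25].mean().round(2))
E
```

```text
time_s: 18.77
eef_pos: [0.6024, -0.0778, 0.1124]
eef_rot: [-0.371, 0.671, 0.56, -0.314]
wrist_force: [0.7, -0.2, 0.1]
opening: 1.001
time_s: 19.52
eef_pos: [0.5117, -0.0607, 0.2581]
eef_rot: [-0.372, 0.67, 0.559, -0.315]
wrist_force: [-0.2, -0.1, -0.7]
opening: 1.001
top rim h mm 56.9 centre [ 1.9 -0.4 30. ] slope [ 0.031 -0.033] below-board 73 [-16. -16. -24.]
scene rim h mm 58.0 centre [-0.5 -0.  30.2] slope [-0.001 -0.   ] below-board 129 [  4. -19. -46.]
top rim h mm 56.6 centre [ 1.7  0.  29.9] slope [ 0.062 -0.043] below-board 67 [-18. -14. -22.]
scene rim h mm 57.9 centre [-0.7  0.9 30.3] slope [ 0.012 -0.001] below-board 99 [ -1. -19. -45.]
[ 0.5115022  -0.0604975   0.25460314]
jar mean change 2.11
cutter mean change 4.06
tub mean change 2.33
```

View pics/end.png

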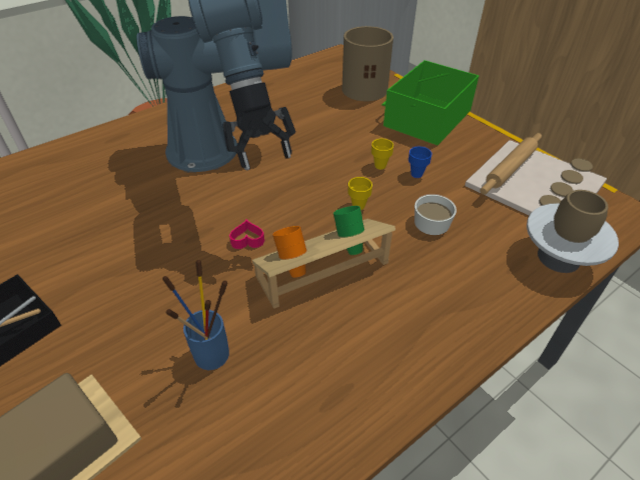

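The picture shows both cups nested by colour, orange at (290,243) and green at (348,222). The jar, tub and cutter are where they were, and the gripper is clear. Handing in.

```bash
python3 -c "
from bench import ctrl
print(ctrl.hand_in())"
```

```text
the job is handed in; nothing more can be done
None
```

I nested both loose cups in the rack cups of their own colour, lowering each one along the slant in small steps. I then released them, backed the gripper off along the cups' axis and handed the job in at about 20 s.

- **Seating:** the last checks put both rims about 28 mm above the rack cups' starting rims. Green rose 28.0 mm in the top view and 27.6 mm in the scene view; orange rose 27.4 and 27.5 mm. Centres stayed within about 2 mm.
- **Tilt:** the fitted rims lie in the rack plane to 0.01 rad in the scene view. The top view disagreed a little, with a slope of up to 0.06 rad from few points; both are within the 0.14 limit.
- **Bystanders and forces:** the jar, tub and cutter showed no visible shift. The wrist-force readings I took stayed at about 2.5 N or less.
- **Small disagreements:** the two views differ by 1–2 mm. The arm stopped about 2 mm short of the computed home depth for both cups, which fits the camera offset, as neither cup would go lower when pushed gently.

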